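# Make up the marinade kit and the boiled-egg kit

## Task

Make up two kits in the wooden trays. The marinade kit goes in the tray with three compartments: the mustard jar upright in the middle one, the lime and the garlic bulb in the two outer ones, either way round; the boiled-egg kit goes in the tray with two compartments: the salt shaker and the egg timer, both upright, either way round. Each thing rests on the floor of a compartment of its own; leave the lemon, the pepper mill and the small coffee cup where they are.

Things in the scene. Friction and masses are not known exactly. Their poses are not given: they have to be found in the camera images.
- tray_three: wooden tray, cork floors, three compartments in a row; fixed. Outside 90 mm (x) by 254 mm (y), 16 mm high, plus a low steel bow handle standing out 15 mm at each y end. Origin: centre of the underside; z up. Compartments 76 x 76 mm inside, floor 6 mm above the origin, walls 10 mm above the floor; centres at x = 0, y = -82, 0 and +82 mm.
- tray_two: the same kind of wooden tray with two compartments, fixed to the worktop: outside 90 mm (its x) by 172 mm (its y), 16 mm high, the same handles. Origin: centre of the underside; z up. Compartments 76 x 76 mm inside, floor 6 mm above the origin, walls 10 mm above the floor; centres at x = 0 and y = -41 and +41 mm.
- lime_mid (a point): middle of the lime, a small green fruit almost round, 52 (x) x 43 (y) x 42 mm (z), widest at this point, which lies 21 mm above its underside; loose. Smaller and rounder than the lemon.
- garlic_mid (a point): a point on the upright axis of the garlic bulb, 22 mm above its underside, about where it is widest; the bulb is round in plan, 54 mm across and 53 mm high, narrowing to a neck at the top; loose.
- mustard_jar: upright round jar, 50 mm across, 106 mm high with a cream screw lid (the top 15 mm, fixed to it); loose. Origin: centre of the underside; z up.
- salt_shaker: round salt shaker of clear glass with a domed grey top, 44 mm across at most, 90 mm high, the top (from 70 mm up) 34 mm across; loose. Origin: centre of the underside; z up.
- egg_timer: round wind-up kitchen timer, a squat drum with a domed top that does not turn here, 59 mm across and 44 mm high; loose. Origin: centre of the underside; z up.
- lemon_mid (a point): middle of the lemon, 83 (x) x 58 (y) x 58 mm (z), 29 mm above its underside; loose, stands among the stock, belongs to no kit and stays where it is.
- pepper_mill: turned wooden pepper mill, 58 mm across, 165 mm high, stands at the right; loose, stays where it is. Origin: centre of the underside; z up.
- espresso_cup: small coffee cup with a handle, 60 mm across, 84 mm with the handle (its -y side), 53 mm high, stands behind the stock, before the coffee machine, under the front of the wall cabinet (it hangs 0.58 m above the worktop from 0.56 m ahead of the robot, over all the work: carry things low and in front of it); loose, stays where it is. Origin: centre of the underside of its outline; z up.
Not all that is in view belongs to the job. Of the things that look like the part that bears garlic_mid, the larger one is meant.

How it is judged (in metres and radians):
At the end, for the whole second after the job is handed in: Jar in the middle, lime and garlic in the outer compartments of the long tray; shaker and timer in the short one, one each. Each within 22 mm of its compartment's centre along x and y, down on the floor (5 mm; lime, garlic 10 mm); jar, shaker, timer within 0.15 rad of upright and still (x of lime_mid in the frame of tray_three between -0.022 and 0.022 m and z of lime_mid in the frame of tray_three between 0.018 and 0.038 m and (y of lime_mid in the frame of tray_three between -0.104 and -0.06 m or y of lime_mid in the frame of tray_three between 0.06 and 0.104 m) and x of garlic_mid in the frame of tray_three between -0.022 and 0.022 m and z of garlic_mid in the frame of tray_three between 0.018 and 0.04 m and (y of garlic_mid in the frame of tray_three between -0.104 and -0.06 m or y of garlic_mid in the frame of tray_three between 0.06 and 0.104 m) and x of mustard_jar in the frame of tray_three between -0.022 and 0.022 m and z of mustard_jar in the frame of tray_three between 0.001 and 0.011 m and y of mustard_jar in the frame of tray_three between -0.022 and 0.022 m and angle between each of mustard_jar, salt_shaker, egg_timer's own z axis and vertical below 0.15 rad and x of salt_shaker in the frame of tray_two between -0.022 and 0.022 m and z of salt_shaker in the frame of tray_two between 0.001 and 0.011 m and (y of salt_shaker in the frame of tray_two between -0.063 and -0.019 m or y of salt_shaker in the frame of tray_two between 0.019 and 0.063 m) and x of egg_timer in the frame of tray_two between -0.022 and 0.022 m and z of egg_timer in the frame of tray_two between 0.001 and 0.011 m and (y of egg_timer in the frame of tray_two between -0.063 and -0.019 m or y of egg_timer in the frame of tray_two between 0.019 and 0.063 m) and linear speed of each of mustard_jar, salt_shaker, egg_timer below 0.02 m/s); the robot touches nothing.
It fails at once if the lemon is shifted by more than 30 mm (distance of lemon_mid from where it was at the start of the episode above 0.03 m).
It fails at once if the pepper mill is shifted by more than 30 mm (distance of pepper_mill from where it was at the start of the episode above 0.03 m).
It fails at once if the small coffee cup is shifted by more than 30 mm (distance of espresso_cup from where it was at the start of the episode above 0.03 m).
It also fails if it takes over 120 s, if anything falls off the work surface, if the arm or the gripper's body presses on something with over 40 N, if the wrist force passes 120 N, or if a joint passes its speed limit or range.

## Robot

A 6-joint arm with a two-finger parallel gripper is mounted at the origin on a cart in front of the work surface, level with it; the furniture and walls round the work are solid. World frame = base frame: x ahead of the robot, y to its left, z up, the work surface at z = 0. Lengths are in m, angles in degrees, forces in N, time in s.
With the tool pointing down it reaches from about 0.35 to 0.875 m from the base axis. Payload 4.2 kg.
Tool frame: the origin (TCP) lies on the centre line of the jaws, within the pads' length; the fingertips stand 25 mm ahead of it and the grasp point (between the pads) lies 6 mm ahead of it (finger_overhang is the distance from the TCP to the fingertips, in m); z points along the fingers, y is the line along which they close (so a half turn about z gives the same grasp; the last joint's range is limited). The gripper opens to 87 mm and grips with 3 to 60 N. Pads are 19 mm wide; open, the fingers measure 117 mm over their backs; the gripper's body (75 mm by 190 mm) begins 51 mm behind the grasp point.
Start: joints at [91.249, 22.042, 0.453, 0, -68.411, -14.817], TCP at [0.147, 0.608, 0.248] pointing down, gripper open.
Joint ranges: [-179.83, 179.83], [-69.29, 118.12], [-61.27, 80.66], [-181.25, 117.63], [-171.15, -9.14], [-177.46, 177.46]. Speed limits (degrees/s): [159.86, 159.86, 180, 180, 180, 180].

## Interface

Orientations are given as a 3x3 rotation matrix whose columns are the frame's x, y, z axes.
In Python, from station import sense, capture, finish_job, spot_in, tip_of, finger_overhang gives the robot as it stands. The module is installed in compiled form; this text tells all that it offers.
- The arm moves only by the tool servo_tool, never from a script. Its arguments are lists of equal length, an entry for each row: "slide": the shift along the tool's x, y, z in m, a list of three; "spin": the turn about the tool's z in degrees; "grip": the closure, from 0 (fully open) to 1 (shut). A call has exactly 5 rows; each row is the pose to reach, as a shift and turn from the pose commanded when the call began, along the tool's axes at that moment; what a row does not reach only later rows make up. A row lasts 1/12 s, in which the tool goes at most 41.7 mm and 7.16 degrees, less where a joint would pass 70% of its speed; a pose out of reach is approached as far as the arm can. A call with a gripper value outside its range is refused whole. The fingers move at their own pace and stop on an object; the grip force is fixed at half the most. Time passes only in rows, so rows that repeat a pose let the fingers close, or fill a call up. It gives the time, the measured TCP pose, the force, the opening and the grip force at its end, in the units of the state.
- sense(): the state, without advancing time (a new reading comes with each control period).
- capture(name): name is "scene" or "side" or "wrist"; returns a dict with "pixels" (400x640x3 uint8, blue, green, red), "depth" (400x640 float32, m along the optical axis (not along the pixel's ray), 0 where there is no reading), "fx", "fy", "cx", "cy" (pixels), "R" (3x3) and "t" (3): a world point X has camera coordinates R X + t; the wrist camera has in their place "hand_eye" (4x4, takes a point from camera to tool coordinates, whose origin is the TCP and whose axes are the flange's). Camera axes: x right, y down, z forward; pixel columns grow to the right and rows downward; lengths in m; the calibration is good to about 2 mm. A picture is of the moment at which its call begins: read the wrist's pose just before it.
- finish_job(): hands the job in; it is judged then, once.
Trained networks look in the newest picture that a camera, given by its name, has taken for a name from the list of things; names that differ only in an ending like _2 or _b are one class to them, and where a whole thing is asked for, a point or a joint stands for the part that bears it (a point fixed in the world has none). Each returns a list of dicts, best first, with "conf" (0 to 1); they miss things now and then, are a little off and sometimes report something else, mostly with a low value. They report only what shows in the picture. A call takes as long as a camera call. They do not tell look-alikes from the thing itself.
- spot_in(thing, camera): "point" ([x, y, z] in m, in world coordinates, good to about 4 mm: the middle of the surface that is visible of it).
- tip_of(thing, camera): "point" ([x, y, z] in m, in world coordinates, good to about 4 mm: a listed point, or the origin of a listed thing).
The state is a dict: "time_s": time; "joints": joint angles; "joint_velocities": joint speeds; "effort": joint torques, N m; "tcp_pos": TCP position; "ee_rot": TCP orientation; "wrist_force": force on the tool from outside, world axes, zero at the start; "moment": the same for the moment, N m; "gripper_width": opening from 0.0 (shut) to 1.0 (fully open); "gripper_force": force on a finger pad.
Only numpy, scipy, OpenCV 4.12 (cv2) and the standard library are available. Lean on these libraries where they do the work, as an engineer would, in place of code of your own. Each camera call takes 0.05 s, during which the arm holds its last target. There are 200 camera calls.

## Working session

There is one attempt and no reset: what is moved stays moved. The work goes in short steps, Python scripts to look and compute and a tool call to move; the robot and the scene stay as the last step left them, time stands still between calls to the robot, and variables do not carry over. Pictures are saved under pics/ and viewed, at most 14 in all, crops included, and the job is handed in when it is done.

Besides the shell and the picture viewer there is one more tool, called after "Emit:" as name(argument=value, ...), one argument or row to a line, values as JSON. servo_tool: Moves the arm, as the interface text tells. Its arguments: {"type":"object","properties":{"slide":{"type":"array"},"spin":{"type":"array"},"grip":{"type":"array"}},"required":["slide","spin","grip"]}

```bash
mkdir -p pics
cat > h.py <<'E'
import numpy as np, cv2
from station import *
def px(c,p):
    q=c["R"]@np.array(p)+c["t"]; return int(c["fx"]*q[0]/q[2]+c["cx"]),int(c["fy"]*q[1]/q[2]+c["cy"])
T=["tray_three","tray_two","lime_mid","garlic_mid","mustard_jar","salt_shaker","egg_timer","lemon_mid","pepper_mill","espresso_cup"]
E
python3 - <<'E'
from h import *
s=sense();print(s["time_s"],s["tcp_pos"],np.round(s["ee_rot"],3).tolist(),finger_overhang if not callable(finger_overhang) else finger_overhang())
for cam in ["scene","side"]:
    c=capture(cam);c={k:(np.array(v) if k in"Rt" else v) for k,v in c.items()}
    cv2.imwrite(f"pics/{cam}0.png",c["pixels"])
    print(cam)
    for t in T:
        for r in tip_of(t,cam)[:4]: print(t,np.round(r["point"],3),round(r["conf"],2),px(c,r["point"]))
E
```

```text
0.0 [0.14644986 0.60704616 0.24644128] [[0.972, -0.235, -0.0], [-0.235, -0.972, -0.002], [0.0, 0.002, -1.0]] 0.025
scene
tray_three [ 0.528 -0.247  0.001] 0.95 (346, 185)
tray_two [ 0.516  0.249 -0.   ] 0.96 (276, 277)
lime_mid [0.392 0.292 0.026] 0.66 (304, 298)
garlic_mid [0.516 0.091 0.017] 0.57 (303, 240)
garlic_mid [ 0.413 -0.165  0.024] 0.47 (365, 203)
mustard_jar [ 0.414  0.167 -0.003] 0.81 (318, 272)
salt_shaker [ 0.434 -0.012 -0.002] 0.52 (339, 233)
salt_shaker [ 0.568 -0.47  -0.001] 0.51 (361, 151)
egg_timer [ 0.41  -0.302 -0.003] 0.75 (380, 187)
lemon_mid [ 0.522 -0.003  0.028] 0.63 (315, 220)
lemon_mid [ 0.413 -0.164  0.024] 0.46 (364, 203)
lemon_mid [ 0.414  0.167 -0.003] 0.18 (318, 272)
pepper_mill [ 0.571 -0.468  0.   ] 0.66 (361, 151)
espresso_cup [ 0.63  -0.008  0.001] 0.74 (289, 214)
side
tray_three [ 0.519 -0.253  0.   ] 0.58 (325, 171)
tray_two [ 0.52   0.248 -0.002] 0.57 (298, 305)
lime_mid [ 0.523 -0.252  0.001] 0.73 (324, 171)
lime_mid [0.39  0.29  0.027] 0.72 (348, 323)
garlic_mid [ 0.411 -0.16   0.021] 0.74 (355, 190)
mustard_jar [0.52  0.25  0.002] 0.73 (298, 305)
mustard_jar [0.416 0.164 0.003] 0.66 (342, 281)
salt_shaker [ 0.43  -0.014 -0.004] 0.56 (344, 230)
salt_shaker [ 0.408 -0.301  0.002] 0.38 (359, 165)
egg_timer [ 0.408 -0.304  0.002] 0.57 (359, 164)
lemon_mid [ 0.524 -0.005  0.03 ] 0.68 (312, 221)
pepper_mill [ 0.569 -0.472 -0.002] 0.87 (321, 131)
```

Run:
```python
import cv2
a=cv2.imread("pics/scene0.png");cv2.imwrite("pics/scene_c.png",cv2.resize(a[110:350,200:480],None,fx=2.5,fy=2.5,interpolation=3)[:600,:800])
```

```text
(no output)
```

View pics/scene0.png

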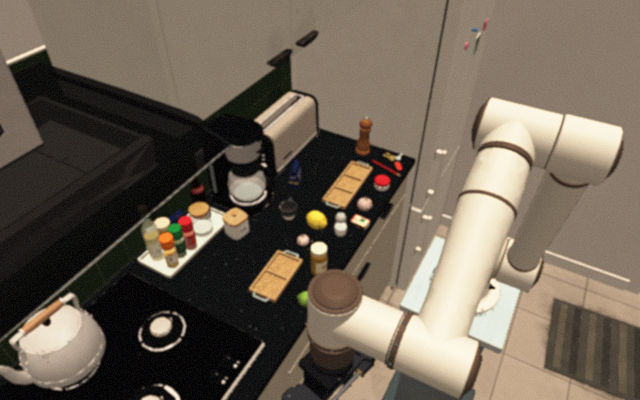

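View pics/scene_c.png

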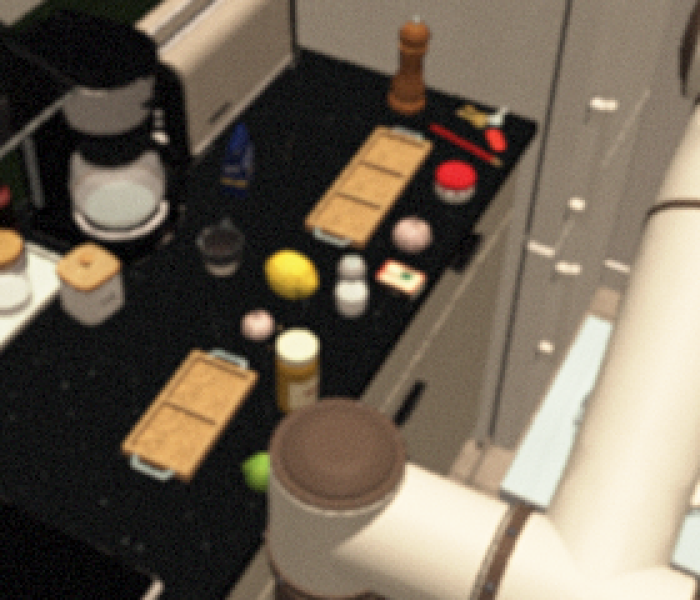

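The garlic look-alikes are the small bulb at (303,240) and the larger one at (365,203), which is also bigger in the enlarged crop. The larger bulb at (0.412,-0.163) is the one meant. Next I'll measure the tray yaws and the lime's orientation.

```bash
cat >> h.py <<'E'
def cloud(c):
    d=c["depth"];v,u=np.mgrid[:400,:640]
    P=np.stack([(u-c["cx"])/c["fx"]*d,(v-c["cy"])/c["fy"]*d,d],-1)
    W=(P-np.array(c["t"]))@np.array(c["R"]); W[d==0]=9
    return W
E
python3 - <<'E'
from h import *
for cam in ["scene","side"]:
    c=capture(cam);W=cloud(c);hsv=cv2.cvtColor(c["pixels"],cv2.COLOR_BGR2HSV)
    for n,p in [("three",(.524,-.25)),("two",(.518,.249))]:
        m=(abs(W[...,0]-p[0])<.09)&(abs(W[...,1]-p[1])<.16)&(W[...,2]<.035)&(hsv[...,0]>8)&(hsv[...,0]<24)&(hsv[...,1]>70)&(hsv[...,2]>90)
        m=cv2.morphologyEx(m.astype(np.uint8),cv2.MORPH_OPEN,np.ones((3,3)))>0
        Q=W[m];mu=Q.mean(0);e=np.linalg.svd((Q-mu)[:,:2],full_matrices=False)[2][0];e*=np.sign(e[1])
        print(cam,n,len(Q),np.round(mu,3),cv2.minAreaRect(Q[:,:2].astype(np.float32)*1000),"yaw",np.degrees(np.arctan2(-e[0],e[1])))
    for n,p,z in [("lime",(.391,.291),.05),("garlic",(.412,-.162),.06),("garlic_s",(.516,.091),.06),("jar",(.415,.166),.12),("salt",(.432,-.013),.1),("timer",(.41,-.303),.06),("lemon",(.523,-.004),.07)]:
        m=(np.hypot(W[...,0]-p[0],W[...,1]-p[1])<.045)&(W[...,2]>.008)&(W[...,2]<z);Q=W[m]
        if len(Q)>4: print(n,len(Q),np.round(np.percentile(Q,[3,97],axis=0),3).tolist(),np.round(Q[Q[:,2]>np.percentile(Q[:,2],80)].mean(0),3))
E
```

```text
scene three 1203 [ 0.524 -0.249  0.009] ((528.608642578125, -258.86053466796875), (104.08097839355469, 286.7267761230469), 1.4191645383834839) yaw 2.315858959373762
scene two 1507 [0.521 0.244 0.009] ((525.5859985351562, 214.7444610595703), (101.91452026367188, 244.14642333984375), 2.58151912689209) yaw 2.3526727464588153
lime 122 [[0.38, 0.282, 0.015], [0.412, 0.311, 0.042]] [0.393 0.293 0.041]
garlic 153 [[0.394, -0.174, 0.015], [0.436, -0.137, 0.048]] [ 0.415 -0.16   0.044]
garlic_s 107 [[0.502, 0.078, 0.011], [0.533, 0.109, 0.035]] [0.519 0.093 0.033]
jar 460 [[0.395, 0.149, 0.019], [0.439, 0.19, 0.108]] [0.417 0.167 0.107]
salt 246 [[0.415, -0.018, 0.01], [0.449, 0.01, 0.091]] [ 0.434 -0.007  0.086]
timer 202 [[0.384, -0.319, 0.01], [0.434, -0.272, 0.046]] [ 0.41  -0.298  0.045]
lemon 286 [[0.486, -0.013, 0.018], [0.548, 0.027, 0.06]] [0.52  0.001 0.057]
side three 946 [ 0.524 -0.243  0.006] ((520.7631225585938, -256.5607604980469), (86.30638885498047, 279.4319152832031), 0.7963970899581909) yaw 2.5527090444113716
side two 1355 [0.521 0.253 0.007] ((495.29376220703125, 251.75674438476562), (131.88169860839844, 170.92955017089844), 0.563595175743103) yaw 1.184305900514607
lime 299 [[0.371, 0.277, 0.017], [0.414, 0.311, 0.042]] [0.391 0.291 0.04 ]
garlic 191 [[0.395, -0.174, 0.014], [0.439, -0.137, 0.045]] [ 0.415 -0.159  0.042]
garlic_s 146 [[0.502, 0.079, 0.013], [0.536, 0.108, 0.035]] [0.519 0.094 0.032]
jar 631 [[0.397, 0.148, 0.017], [0.44, 0.19, 0.106]] [0.419 0.167 0.105]
salt 300 [[0.417, -0.016, 0.013], [0.452, 0.009, 0.087]] [ 0.436 -0.007  0.085]
timer 237 [[0.386, -0.32, 0.011], [0.437, -0.273, 0.043]] [ 0.412 -0.301  0.042]
lemon 408 [[0.486, -0.013, 0.02], [0.552, 0.026, 0.057]] [ 0.52  -0.     0.056]
```

Emit:
servo_tool(
  slide=[
    [0.028,0.028,0],
    [0.056,0.056,0],
    [0.084,0.084,0],
    [0.112,0.112,0],
    [0.14,0.14,0],
  ],
  spin=[-6.8,-13.6,-13.6,-13.6,-13.6],
  grip=[0,0,0,0,0],
)

```text
time_s: 1.62
tcp_pos: [0.2504, 0.4369, 0.2477]
ee_rot: [[1.0, 0.001, 0.0], [0.001, -1.0, 0.0], [0.0, -0.0, -1.0]]
wrist_force: [1.2, -0.1, -0.7]
gripper_width: 0.999
gripper_force: 0.0
```

Emit:
servo_tool(
  slide=[
    [0.02,0.033,0],
    [0.04,0.066,0],
    [0.06,0.099,0],
    [0.08,0.132,0],
    [0.1,0.165,0],
  ],
  spin=[0,0,0,0,0],
  grip=[0,0,0,0,0],
)

```text
time_s: 2.03
tcp_pos: [0.3505, 0.272, 0.248]
ee_rot: [[1.0, 0.001, 0.001], [0.001, -1.0, 0.001], [0.001, -0.001, -1.0]]
wrist_force: [0.8, 1.0, 0.6]
gripper_width: 0.997
gripper_force: 0.0
```

Emit:
servo_tool(
  slide=[
    [0.02,0.033,0],
    [0.04,0.066,0],
    [0.06,0.09,0],
    [0.067,0.104,0],
    [0.067,0.104,0],
  ],
  spin=[0,0,0,0,0],
  grip=[0,0,0,0,0],
)

```text
time_s: 2.45
tcp_pos: [0.4179, 0.1674, 0.2476]
ee_rot: [[1.0, -0.004, 0.0], [-0.004, -1.0, -0.0], [0.0, 0.0, -1.0]]
wrist_force: [0.0, -0.5, -1.1]
gripper_width: 0.999
gripper_force: 0.0
```

```bash
cat >> h.py <<'E'
def wcap():
    s=sense();c=capture("wrist");H=np.array(c["hand_eye"])
    T=np.eye(4);T[:3,:3]=s["ee_rot"];T[:3,3]=s["tcp_pos"];M=np.linalg.inv(T@H)
    c["R"]=M[:3,:3];c["t"]=M[:3,3];return s,c
def look(things,pic=None,cam="wrist"):
    s,c=wcap()
    print(round(s["time_s"],2),np.round(s["tcp_pos"],4),round(s["gripper_width"],3))
    for t in things:
        for r in tip_of(t,cam)[:2]: print(t,np.round(r["point"],4),round(r["conf"],2),px(c,r["point"]))
    if pic: cv2.imwrite(f"pics/{pic}.png",c["pixels"])
    return s,c
E
python3 - <<'E'
from h import *
s,c=look(["mustard_jar","tray_two","lime_mid","salt_shaker"],"w1")
W=cloud(c)
m=(W[...,2]>.098)&(W[...,2]<.115)&(np.hypot(W[...,0]-.417,W[...,1]-.168)<.05);Q=W[m];print(len(Q),cv2.minEnclosingCircle(Q[:,:2].astype(np.float32)),Q.mean(0))
E
```

```text
2.45 [0.4179 0.1674 0.2476] 0.999
mustard_jar [ 0.4117  0.1622 -0.0011] 0.76 (328, 176)
mustard_jar [0.5156 0.2463 0.0034] 0.75 (254, 88)
tray_two [5.181e-01 2.505e-01 4.000e-04] 0.59 (251, 86)
lime_mid [0.3897 0.2921 0.0262] 0.73 (218, 200)
salt_shaker [ 0.4359 -0.013  -0.0012] 0.59 (471, 156)
2090 ((0.41906827688217163, 0.1658031940460205), 0.02380557358264923) [0.42013456 0.16580533 0.10657814]
```

View pics/w1.png

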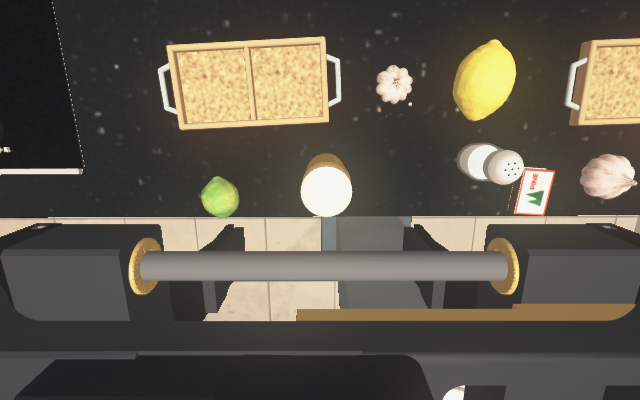

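The wrist picture shows tray_two (247,83), the lime (220,197), the jar lid (327,190), the small garlic (394,84), lemon (485,80), upright shaker (475–508,163) and the larger garlic (608,175). I'll measure from this view while going down on the jar.

```bash
cat >> h.py <<'E'
def tray(c,p):
    W=cloud(c);hsv=cv2.cvtColor(c["pixels"],cv2.COLOR_BGR2HSV)
    m=(abs(W[...,0]-p[0])<.08)&(abs(W[...,1]-p[1])<.17)&(W[...,2]>.003)&(W[...,2]<.025)&(hsv[...,0]>5)&(hsv[...,0]<26)&(hsv[...,1]>60)
    m=cv2.morphologyEx(m.astype(np.uint8),cv2.MORPH_OPEN,np.ones((5,5)))
    return cv2.minAreaRect(W[m>0][:,:2].astype(np.float32)*1000)
E
python3 - <<'E'
from h import *
s,c=wcap();W=cloud(c);print(tray(c,(.518,.249)))
for n,p,z0,z1 in [("lime",(.391,.291),.012,.05),("salt",(.434,-.01),.075,.1),("lemon",(.522,0),.02,.07)]:
    Q=W[(np.hypot(W[...,0]-p[0],W[...,1]-p[1])<.045)&(W[...,2]>z0)&(W[...,2]<z1)];print(n,len(Q),cv2.minAreaRect(Q[:,:2].astype(np.float32)*1000),np.round(Q.max(0),3))
E
```

```text
((519.5794677734375, 252.13909912109375), (90.17726135253906, 177.17710876464844), 2.7444522380828857)
lime 1180 ((393.44488525390625, 289.3285827636719), (43.86249542236328, 39.365478515625), 44.233741760253906) [0.418 0.309 0.045]
salt 1024 ((436.2871398925781, -7.703904151916504), (30.82373809814453, 33.50510787963867), 89.91526794433594) [0.453 0.008 0.092]
lemon 3648 ((519.3232421875, 0.910980224609375), (66.73997497558594, 61.030574798583984), 32.507774353027344) [0.561 0.028 0.061]
```

Emit:
servo_tool(
  slide=[
    [0,0.001,0.04],
    [0,0.001,0.08],
    [0,0.001,0.12],
    [0,0.001,0.155],
    [0,0.001,0.165],
  ],
  spin=[0,0,0,0,0],
  grip=[0,0,0,0,0],
)

```text
time_s: 3.17
tcp_pos: [0.4138, 0.1673, 0.078]
ee_rot: [[1.0, 0.001, -0.008], [0.001, -1.0, -0.006], [-0.008, 0.006, -1.0]]
wrist_force: [-0.9, -1.1, 0.3]
gripper_width: 0.999
gripper_force: 0.0
```

Emit:
servo_tool(
  slide=[
    [0,0,0],
    [0,0,0],
    [0,0,0],
    [0,0,0],
    [0,0,0],
  ],
  spin=[0,0,0,0,0],
  grip=[1,1,1,1,1],
)

```text
time_s: 3.58
tcp_pos: [0.4177, 0.1695, 0.0839]
ee_rot: [[1.0, 0.001, 0.003], [0.001, -1.0, 0.002], [0.003, -0.002, -1.0]]
wrist_force: [0.3, 0.5, -0.1]
gripper_width: 0.705
gripper_force: 0.0
```

Emit:
servo_tool(
  slide=[
    [0,0,0],
    [0,0,0],
    [0,0,0],
    [0,0,0],
    [0,0,0],
  ],
  spin=[0,0,0,0,0],
  grip=[1,1,1,1,1],
)

```text
time_s: 4.0
tcp_pos: [0.4172, 0.1686, 0.0832]
ee_rot: [[1.0, 0.001, 0.001], [0.001, -1.0, 0.0], [0.001, -0.0, -1.0]]
wrist_force: [-1.3, -2.1, 6.9]
gripper_width: 0.554
gripper_force: 29.8
```

Emit:
servo_tool(
  slide=[
    [0,0,0.0],
    [0,0,-0.03],
    [0,0,-0.065],
    [0,0,-0.1],
    [0,0.015,-0.117],
  ],
  spin=[0,0,0,0,0],
  grip=[1,1,1,1,1],
)

```text
time_s: 4.42
tcp_pos: [0.4192, 0.1561, 0.2035]
ee_rot: [[1.0, 0.003, 0.007], [0.003, -1.0, 0.005], [0.007, -0.005, -1.0]]
wrist_force: [2.2, 1.0, -2.7]
gripper_width: 0.556
gripper_force: 29.7
```

Emit:
servo_tool(
  slide=[
    [0.002,0.035,0],
    [0.004,0.075,0],
    [0.006,0.115,0],
    [0.008,0.155,0],
    [0.01,0.195,0],
  ],
  spin=[0,0,0,0,0],
  grip=[1,1,1,1,1],
)

```text
time_s: 4.83
tcp_pos: [0.4263, -0.0428, 0.1992]
ee_rot: [[1.0, 0.001, -0.0], [0.001, -1.0, 0.001], [-0.0, -0.001, -1.0]]
wrist_force: [1.4, 0.6, -2.3]
gripper_width: 0.559
gripper_force: 29.7
```

Emit:
servo_tool(
  slide=[
    [0.002,0.04,0],
    [0.004,0.08,0],
    [0.008,0.12,0],
    [0.01,0.16,0],
    [0.013,0.195,0],
  ],
  spin=[0,0,0,0,0],
  grip=[1,1,1,1,1],
)

```text
time_s: 5.25
tcp_pos: [0.4395, -0.2384, 0.1989]
ee_rot: [[1.0, -0.001, -0.001], [-0.001, -1.0, 0.001], [-0.001, -0.001, -1.0]]
wrist_force: [1.6, 0.4, -3.0]
gripper_width: 0.556
gripper_force: 29.8
```

Emit:
servo_tool(
  slide=[
    [0,0.012,0],
    [0,0.012,0],
    [0,0.012,0],
    [0,0.012,0],
    [0,0.012,0],
  ],
  spin=[0,0,0,0,0],
  grip=[1,1,1,1,1],
)

```text
time_s: 5.67
tcp_pos: [0.4401, -0.2471, 0.1994]
ee_rot: [[1.0, 0.002, -0.0], [0.002, -1.0, 0.0], [-0.0, -0.0, -1.0]]
wrist_force: [0.5, 0.7, -1.7]
gripper_width: 0.561
gripper_force: 29.8
```

Run:
```python
from h import *
s,c=look(["tray_three","garlic_mid","egg_timer"],"w2")
print(tray(c,(.524,-.25)));W=cloud(c)
for n,p,z0,z1 in [("garlic",(.413,-.162),.012,.065),("timer",(.411,-.301),.01,.06)]:
    Q=W[(np.hypot(W[...,0]-p[0],W[...,1]-p[1])<.045)&(W[...,2]>z0)&(W[...,2]<z1)]
    if len(Q)>9: print(n,len(Q),cv2.minAreaRect(Q[:,:2].astype(np.float32)*1000),np.round(Q.max(0),3))
```

```text
5.67 [ 0.4401 -0.2471  0.1994] 0.561
tray_three [ 0.522  -0.2499  0.002 ] 0.59 (327, 101)
garlic_mid [ 0.4141 -0.1657  0.0224] 0.93 (245, 208)
egg_timer [ 0.5234 -0.252  -0.0011] 0.37 (329, 100)
((522.6467895507812, -246.69451904296875), (90.334716796875, 254.58340454101562), 1.7143261432647705)
garlic 1924 ((417.16802978515625, -163.02542114257812), (49.931610107421875, 50.48196029663086), 89.80355834960938) [ 0.442 -0.138  0.056]
timer 1911 ((417.8016662597656, -306.8249816894531), (57.60190963745117, 41.974365234375), 59.720314025878906) [ 0.44  -0.279  0.047]
```

View pics/w2.png

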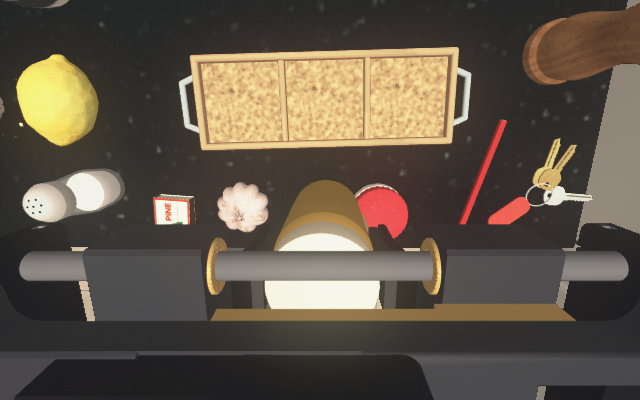

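The wrist picture shows the empty three-compartment tray (325,98), the large garlic (243,207), the timer (380,213) behind the held jar, the mill (575,50), and keys and a pencil to the right. Now I'll place the jar.

Emit:
servo_tool(
  slide=[
    [0.035,0.001,0],
    [0.07,0.001,0],
    [0.083,0.001,0.01],
    [0.083,0.001,0.04],
    [0.083,0.001,0.07],
  ],
  spin=[0,0,0,0,0],
  grip=[1,1,1,1,1],
)

```text
time_s: 6.28
tcp_pos: [0.5255, -0.2487, 0.1299]
ee_rot: [[1.0, 0.002, 0.004], [0.002, -1.0, -0.001], [0.004, 0.001, -1.0]]
wrist_force: [-0.3, -0.2, -3.3]
gripper_width: 0.556
gripper_force: 29.7
```

Emit:
servo_tool(
  slide=[
    [0,0,0.015],
    [0,0,0.028],
    [0,0,0.038],
    [0,0,0.039],
    [0,0,0.039],
  ],
  spin=[0,0,0,0,0],
  grip=[1,1,1,1,1],
)

```text
time_s: 6.7
tcp_pos: [0.5234, -0.249, 0.0906]
ee_rot: [[1.0, 0.001, -0.0], [0.001, -1.0, 0.0], [-0.0, -0.0, -1.0]]
wrist_force: [0.2, 0.4, -1.1]
gripper_width: 0.557
gripper_force: 29.9
```

Emit:
servo_tool(
  slide=[
    [0,0,0.001],
    [0,0,0.001],
    [0,0,0.001],
    [0,0,0.001],
    [0,0,0.001],
  ],
  spin=[0,0,0,0,0],
  grip=[0.2,0.2,0.2,0.2,0.2],
)

```text
time_s: 7.12
tcp_pos: [0.5236, -0.2493, 0.0903]
ee_rot: [[1.0, 0.001, 0.001], [0.001, -1.0, -0.0], [0.001, 0.0, -1.0]]
wrist_force: [0.8, 0.0, -0.1]
gripper_width: 0.777
gripper_force: 0.0
```

Emit:
servo_tool(
  slide=[
    [0,0,-0.02],
    [0,0,-0.06],
    [0,0,-0.1],
    [0,0,-0.135],
    [-0.03,0.01,-0.145],
  ],
  spin=[0,0,0,0,0],
  grip=[0.12,0.12,0.12,0.12,0.12],
)

```text
time_s: 7.53
tcp_pos: [0.4994, -0.26, 0.2413]
ee_rot: [[1.0, 0.005, 0.014], [0.005, -1.0, -0.006], [0.014, 0.006, -1.0]]
wrist_force: [1.2, -0.8, 1.0]
gripper_width: 0.88
gripper_force: 0.0
```

Emit:
servo_tool(
  slide=[
    [-0.035,0.01,0],
    [-0.07,0.02,0],
    [-0.105,0.03,0],
    [-0.14,0.04,0],
    [-0.15,0.042,0],
  ],
  spin=[0,0,0,0,0],
  grip=[0.12,0.12,0.12,0.12,0.12],
)

```text
time_s: 7.95
tcp_pos: [0.3389, -0.3014, 0.2348]
ee_rot: [[1.0, -0.002, -0.001], [-0.002, -1.0, 0.001], [-0.001, -0.001, -1.0]]
wrist_force: [0.4, -0.7, -0.1]
gripper_width: 0.88
gripper_force: 0.0
```

Run:
```python
from h import *
s,c=look(["mustard_jar","garlic_mid","egg_timer"],"w3");W=cloud(c)
for n,p,z0,z1 in [("jar",(.523,-.248),.1,.13),("garlic",(.413,-.162),.012,.065),("timer",(.411,-.301),.01,.06)]:
    Q=W[(np.hypot(W[...,0]-p[0],W[...,1]-p[1])<.045)&(W[...,2]>z0)&(W[...,2]<z1)]
    if len(Q)>9: print(n,len(Q),cv2.minAreaRect(Q[:,:2].astype(np.float32)*1000),np.round(Q.max(0),3))
```

```text
7.95 [ 0.3389 -0.3014  0.2348] 0.88
garlic_mid [ 0.4131 -0.1632  0.0219] 0.97 (195, 109)
garlic_mid [ 0.4098 -0.3048  0.0026] 0.64 (327, 112)
egg_timer [ 0.4106 -0.3083  0.001 ] 0.68 (330, 111)
garlic 1969 ((415.74267578125, -164.0537109375), (50.75498962402344, 51.01047897338867), 80.6037826538086) [ 0.442 -0.139  0.055]
timer 2457 ((410.6466064453125, -302.70947265625), (55.89143371582031, 56.9749641418457), 0.4027157723903656) [ 0.439 -0.274  0.047]
```

View pics/w3.png

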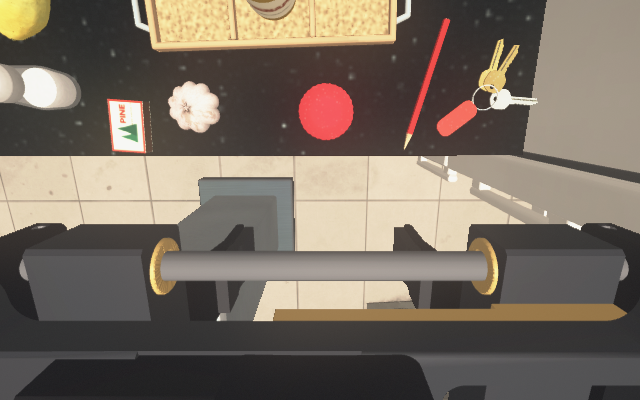

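The timer (326,111) is clear of the pencil, and the jar base sits in the middle compartment (270,5). I'll grasp the timer at (0.411,-0.303).

Emit:
servo_tool(
  slide=[
    [0.03,0.001,0.02],
    [0.055,0.001,0.05],
    [0.072,0.001,0.08],
    [0.072,0.001,0.115],
    [0.072,0.001,0.145],
  ],
  spin=[0,0,0,0,0],
  grip=[0.12,0.12,0.12,0.12,0.12],
)

```text
time_s: 8.57
tcp_pos: [0.4176, -0.3016, 0.0871]
ee_rot: [[1.0, 0.003, -0.0], [0.003, -1.0, 0.0], [-0.0, -0.0, -1.0]]
wrist_force: [-0.2, -0.6, 0.1]
gripper_width: 0.881
gripper_force: 0.0
```

Emit:
servo_tool(
  slide=[
    [0,0,0.025],
    [0,0,0.045],
    [0,0,0.052],
    [0,0,0.052],
    [0,0,0.052],
  ],
  spin=[0,0,0,0,0],
  grip=[0.12,0.12,0.12,0.12,1],
)

```text
time_s: 8.98
tcp_pos: [0.4166, -0.3023, 0.0377]
ee_rot: [[1.0, 0.002, 0.0], [0.002, -1.0, -0.0], [0.0, 0.0, -1.0]]
wrist_force: [0.8, -0.2, 0.0]
gripper_width: 0.852
gripper_force: 0.0
```

Emit:
servo_tool(
  slide=[
    [0,0,0],
    [0,0,0],
    [0,0,0],
    [0,0,0],
    [0,0,0],
  ],
  spin=[0,0,0,0,0],
  grip=[1,1,1,1,1],
)

```text
time_s: 9.4
tcp_pos: [0.4162, -0.3026, 0.0389]
ee_rot: [[1.0, 0.001, 0.003], [0.001, -1.0, -0.001], [0.003, 0.001, -1.0]]
wrist_force: [-0.2, 1.1, 5.5]
gripper_width: 0.655
gripper_force: 30.0
```

Emit:
servo_tool(
  slide=[
    [0,0,0],
    [0,0,-0.025],
    [0,0,-0.06],
    [0,0,-0.1],
    [0,-0.02,-0.132],
  ],
  spin=[0,0,0,0,0],
  grip=[1,1,1,1,1],
)

```text
time_s: 9.82
tcp_pos: [0.4158, -0.284, 0.1719]
ee_rot: [[1.0, -0.002, 0.002], [-0.002, -1.0, -0.002], [0.002, 0.002, -1.0]]
wrist_force: [1.4, 0.5, -0.3]
gripper_width: 0.653
gripper_force: 30.0
```

Emit:
servo_tool(
  slide=[
    [0.007,-0.038,0],
    [0.014,-0.076,0],
    [0.021,-0.114,0],
    [0.028,-0.152,0],
    [0.035,-0.19,0],
  ],
  spin=[0,0,0,0,0],
  grip=[1,1,1,1,1],
)

```text
time_s: 10.23
tcp_pos: [0.4495, -0.0906, 0.1697]
ee_rot: [[1.0, -0.0, 0.0], [-0.0, -1.0, 0.0], [0.0, -0.0, -1.0]]
wrist_force: [0.7, -0.4, -0.2]
gripper_width: 0.654
gripper_force: 30.0
```

Emit:
servo_tool(
  slide=[
    [0.007,-0.038,0],
    [0.014,-0.076,0],
    [0.021,-0.114,0],
    [0.028,-0.152,0],
    [0.035,-0.19,0],
  ],
  spin=[0,0,0,0,0],
  grip=[1,1,1,1,1],
)

```text
time_s: 10.65
tcp_pos: [0.4844, 0.0995, 0.1695]
ee_rot: [[1.0, 0.001, -0.0], [0.001, -1.0, 0.0], [-0.0, -0.0, -1.0]]
wrist_force: [0.9, -0.6, -1.2]
gripper_width: 0.658
gripper_force: 30.0
```

Emit:
servo_tool(
  slide=[
    [0.007,-0.038,0],
    [0.014,-0.076,0],
    [0.021,-0.114,0],
    [0.028,-0.152,0],
    [0.036,-0.19,0],
  ],
  spin=[0,0,0,0,0],
  grip=[1,1,1,1,1],
)

```text
time_s: 11.07
tcp_pos: [0.5203, 0.2893, 0.1692]
ee_rot: [[1.0, 0.001, -0.001], [0.001, -1.0, -0.0], [-0.001, 0.0, -1.0]]
wrist_force: [1.5, -0.2, -0.7]
gripper_width: 0.658
gripper_force: 30.0
```

Emit:
servo_tool(
  slide=[
    [0,0,0.02],
    [0,0,0.04],
    [0,0,0.06],
    [0,0,0.07],
    [0,0,0.07],
  ],
  spin=[0,0,0,0,0],
  grip=[1,1,1,1,1],
)

```text
time_s: 11.48
tcp_pos: [0.5192, 0.2863, 0.0966]
ee_rot: [[1.0, -0.0, -0.005], [-0.0, -1.0, -0.004], [-0.005, 0.004, -1.0]]
wrist_force: [-0.4, -0.2, -1.1]
gripper_width: 0.651
gripper_force: 30.0
```

Emit:
servo_tool(
  slide=[
    [0.003,-0.003,0.015],
    [0.003,-0.003,0.03],
    [0.003,-0.003,0.045],
    [0.003,-0.003,0.054],
    [0.003,-0.003,0.054],
  ],
  spin=[0,0,0,0,0],
  grip=[1,1,1,1,1],
)

```text
time_s: 11.9
tcp_pos: [0.5237, 0.2903, 0.0448]
ee_rot: [[1.0, 0.0, -0.001], [0.0, -1.0, -0.001], [-0.001, 0.001, -1.0]]
wrist_force: [-0.2, -0.1, -1.1]
gripper_width: 0.65
gripper_force: 30.0
```

Emit:
servo_tool(
  slide=[
    [0,0,0.001],
    [0,0,0.001],
    [0,0,0.001],
    [0,0,0.001],
    [0,0,0.001],
  ],
  spin=[0,0,0,0,0],
  grip=[1,0.1,0.1,0.1,0.1],
)

```text
time_s: 12.32
tcp_pos: [0.5243, 0.2911, 0.0454]
ee_rot: [[1.0, 0.001, 0.001], [0.001, -1.0, 0.001], [0.001, -0.001, -1.0]]
wrist_force: [0.8, -0.6, 0.5]
gripper_width: 0.858
gripper_force: 0.0
```

Emit:
servo_tool(
  slide=[
    [0,0,-0.03],
    [0,0,-0.07],
    [0,0,-0.11],
    [-0.02,0.02,-0.14],
    [-0.04,0.05,-0.15],
  ],
  spin=[0,0,0,0,0],
  grip=[0.1,0.1,0.1,0.1,0.1],
)

```text
time_s: 12.73
tcp_pos: [0.4867, 0.2435, 0.2002]
ee_rot: [[1.0, 0.003, 0.01], [0.003, -1.0, 0.007], [0.01, -0.007, -1.0]]
wrist_force: [0.4, 0.0, 0.5]
gripper_width: 0.901
gripper_force: 0.0
```

Emit:
servo_tool(
  slide=[
    [-0.025,0.03,0],
    [-0.05,0.06,0],
    [-0.07,0.095,0],
    [-0.09,0.13,0],
    [-0.11,0.165,0.01],
  ],
  spin=[0,0,0,0,0],
  grip=[0.1,0.1,0.1,0.1,0.1],
)

```text
time_s: 13.15
tcp_pos: [0.3739, 0.0749, 0.1863]
ee_rot: [[1.0, 0.002, 0.005], [0.002, -1.0, 0.003], [0.005, -0.002, -1.0]]
wrist_force: [0.4, -0.2, 0.0]
gripper_width: 0.899
gripper_force: 0.0
```

Emit:
servo_tool(
  slide=[
    [0,0.02,0],
    [0,0.04,0],
    [0,0.06,0],
    [0,0.07,0],
    [0,0.07,0],
  ],
  spin=[0,0,0,0,0],
  grip=[0.1,0.1,0.1,0.1,0.1],
)

```text
time_s: 13.57
tcp_pos: [0.3737, 0.0043, 0.1849]
ee_rot: [[1.0, -0.002, 0.001], [-0.002, -1.0, 0.0], [0.001, -0.0, -1.0]]
wrist_force: [0.0, 0.1, -0.5]
gripper_width: 0.899
gripper_force: 0.0
```

Run:
```python
from h import *
s,c=look(["egg_timer","salt_shaker","lime_mid"],"w4");W=cloud(c)
for n,p,z0,z1 in [("timer",(.518,.291),.02,.06),("salt",(.434,-.01),.075,.1),("lime",(.391,.291),.012,.05)]:
    Q=W[(np.hypot(W[...,0]-p[0],W[...,1]-p[1])<.045)&(W[...,2]>z0)&(W[...,2]<z1)]
    if len(Q)>9: print(n,len(Q),cv2.minAreaRect(Q[:,:2].astype(np.float32)*1000),np.round(Q.max(0),3))
```

```text
13.57 [0.3737 0.0043 0.1849] 0.899
egg_timer [0.5159 0.2893 0.0076] 0.74 (10, 31)
salt_shaker [ 0.438  -0.0161 -0.0008] 0.92 (344, 119)
lime_mid [0.393  0.2933 0.0211] 0.82 (24, 168)
timer 1388 ((510.0077209472656, 272.1312561035156), (18.053138732910156, 52.22004699707031), 67.18859100341797) [0.538 0.291 0.043]
salt 1652 ((436.4474792480469, -10.007150650024414), (33.28082275390625, 33.84492492675781), 44.84323501586914) [0.453 0.007 0.092]
lime 2238 ((392.8643493652344, 284.53619384765625), (50.902400970458984, 32.77311706542969), 4.526131629943848) [0.418 0.302 0.045]
```

View pics/w4.png

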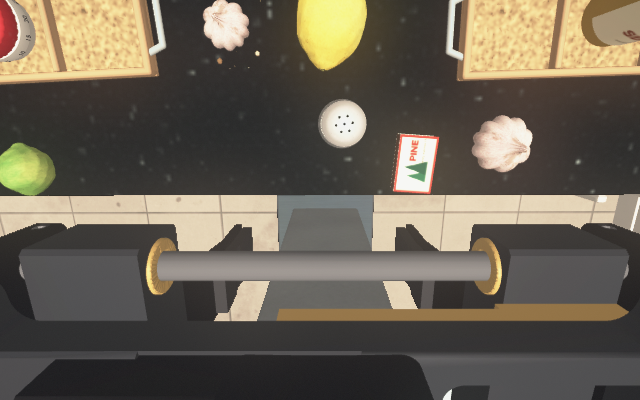

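The timer sits in tray_two's far compartment (15,30), and the shaker top is at (342,123) with free space on both sides along y. Next is picking the shaker.

Emit:
servo_tool(
  slide=[
    [0.035,0.01,0],
    [0.063,0.014,0],
    [0.063,0.014,0.03],
    [0.063,0.014,0.07],
    [0.063,0.014,0.1],
  ],
  spin=[0,0,0,0,0],
  grip=[0.1,0.1,0.1,0.1,0.1],
)

```text
time_s: 14.18
tcp_pos: [0.4371, -0.0076, 0.0828]
ee_rot: [[1.0, 0.001, -0.0], [0.001, -1.0, 0.0], [-0.0, -0.0, -1.0]]
wrist_force: [-0.2, -0.2, 0.1]
gripper_width: 0.897
gripper_force: 0.0
```

Emit:
servo_tool(
  slide=[
    [0,0,0.02],
    [0,0,0.029],
    [0,0,0.029],
    [0,0,0.029],
    [0,0,0.029],
  ],
  spin=[0,0,0,0,0],
  grip=[0.1,0.1,0.1,1,1],
)

```text
time_s: 14.6
tcp_pos: [0.438, -0.0076, 0.0563]
ee_rot: [[1.0, 0.002, 0.002], [0.002, -1.0, 0.0], [0.002, -0.0, -1.0]]
wrist_force: [0.2, -0.1, 0.1]
gripper_width: 0.823
gripper_force: 0.0
```

Emit:
servo_tool(
  slide=[
    [0,0,0],
    [0,0,0],
    [0,0,0],
    [0,0,0],
    [0,0,0],
  ],
  spin=[0,0,0,0,0],
  grip=[1,1,1,1,1],
)

```text
time_s: 15.02
tcp_pos: [0.4373, -0.0083, 0.056]
ee_rot: [[1.0, 0.001, 0.001], [0.001, -1.0, 0.0], [0.001, -0.0, -1.0]]
wrist_force: [0.6, -0.8, 1.9]
gripper_width: 0.46
gripper_force: 30.0
```

Emit:
servo_tool(
  slide=[
    [0,0,0],
    [0,0,-0.025],
    [0,0,-0.06],
    [0,0,-0.09],
    [0,0,-0.105],
  ],
  spin=[0,0,0,0,0],
  grip=[1,1,1,1,1],
)

```text
time_s: 15.43
tcp_pos: [0.4386, -0.0079, 0.1639]
ee_rot: [[1.0, 0.001, 0.006], [0.001, -1.0, 0.001], [0.006, -0.001, -1.0]]
wrist_force: [0.7, -0.1, 0.2]
gripper_width: 0.457
gripper_force: 29.6
```

Emit:
servo_tool(
  slide=[
    [0.015,-0.036,0],
    [0.03,-0.073,0],
    [0.045,-0.11,0],
    [0.06,-0.147,0],
    [0.075,-0.183,0],
  ],
  spin=[0,0,0,0,0],
  grip=[1,1,1,1,1],
)

```text
time_s: 15.85
tcp_pos: [0.5121, 0.1765, 0.1604]
ee_rot: [[1.0, 0.0, -0.0], [0.0, -1.0, 0.0], [-0.0, -0.0, -1.0]]
wrist_force: [1.3, -0.7, -1.2]
gripper_width: 0.456
gripper_force: 29.6
```

Emit:
servo_tool(
  slide=[
    [0.008,-0.034,0],
    [0.008,-0.034,0],
    [0.008,-0.034,0.02],
    [0.008,-0.034,0.04],
    [0.008,-0.034,0.06],
  ],
  spin=[0,0,0,0,0],
  grip=[1,1,1,1,1],
)

```text
time_s: 16.27
tcp_pos: [0.5195, 0.2088, 0.0996]
ee_rot: [[1.0, 0.001, -0.0], [0.001, -1.0, 0.0], [-0.0, -0.0, -1.0]]
wrist_force: [-1.0, -0.6, -0.4]
gripper_width: 0.453
gripper_force: 29.6
```

Emit:
servo_tool(
  slide=[
    [0,0,0.015],
    [0,0,0.028],
    [0,0,0.036],
    [0,0,0.036],
    [0,0,0.036],
  ],
  spin=[0,0,0,0,0],
  grip=[1,1,1,1,1],
)

```text
time_s: 16.68
tcp_pos: [0.52, 0.2086, 0.0645]
ee_rot: [[1.0, 0.0, -0.0], [0.0, -1.0, -0.0], [-0.0, 0.0, -1.0]]
wrist_force: [-0.4, 0.2, 0.0]
gripper_width: 0.457
gripper_force: 29.6
```

Emit:
servo_tool(
  slide=[
    [0,0,0.002],
    [0,0,0.002],
    [0,0,0.002],
    [0,0,0.002],
    [0,0,0.002],
  ],
  spin=[0,0,0,0,0],
  grip=[1,1,0.3,0.3,0.3],
)

```text
time_s: 17.1
tcp_pos: [0.5202, 0.2089, 0.0631]
ee_rot: [[1.0, 0.001, 0.001], [0.001, -1.0, 0.001], [0.001, -0.001, -1.0]]
wrist_force: [-0.5, 0.7, 1.1]
gripper_width: 0.606
gripper_force: 0.0
```

Emit:
servo_tool(
  slide=[
    [0,0,0],
    [0,0,-0.03],
    [0,0,-0.07],
    [0,0,-0.11],
    [0,0,-0.13],
  ],
  spin=[0,0,0,0,0],
  grip=[0.3,0.3,0.3,0.3,0.3],
)

```text
time_s: 17.52
tcp_pos: [0.5219, 0.2097, 0.198]
ee_rot: [[1.0, 0.002, 0.007], [0.002, -1.0, 0.004], [0.007, -0.004, -1.0]]
wrist_force: [1.3, 0.5, -0.5]
gripper_width: 0.705
gripper_force: 0.0
```

Emit:
servo_tool(
  slide=[
    [-0.03,-0.02,0],
    [-0.06,-0.04,0],
    [-0.09,-0.06,0],
    [-0.12,-0.083,0],
    [-0.127,-0.083,0],
  ],
  spin=[0,0,0,0,0],
  grip=[0.15,0.15,0.15,0.15,0.15],
)

```text
time_s: 17.93
tcp_pos: [0.3901, 0.294, 0.1931]
ee_rot: [[1.0, 0.005, 0.0], [0.005, -1.0, 0.002], [0.0, -0.002, -1.0]]
wrist_force: [-0.4, -0.1, -0.1]
gripper_width: 0.845
gripper_force: 0.0
```

Run:
```python
from h import *
s,c=look(["egg_timer","salt_shaker","tray_two"],"w5");W=cloud(c);print(tray(c,(.518,.249)))
for n,p,z0,z1 in [("timer",(.518,.291),.02,.06),("salt",(.521,.209),.075,.11)]:
    Q=W[(np.hypot(W[...,0]-p[0],W[...,1]-p[1])<.045)&(W[...,2]>z0)&(W[...,2]<z1)]
    if len(Q)>9: print(n,len(Q),cv2.minAreaRect(Q[:,:2].astype(np.float32)*1000),np.round(Q.max(0),3))
c=capture("side")
for r in tip_of("lime_mid","side"):print(r)
```

```text
17.93 [0.3901 0.294  0.1931] 0.845
egg_timer [0.5196 0.286  0.0046] 0.6 (333, 48)
salt_shaker [0.519  0.2051 0.0053] 0.68 (418, 49)
tray_two [0.5167 0.2476 0.0013] 0.87 (373, 53)
((518.0556640625, 249.80023193359375), (86.95243072509766, 171.6021728515625), 2.6090664863586426)
timer 4047 ((518.0750122070312, 292.10198974609375), (57.10963821411133, 56.914974212646484), 9.384866714477539) [0.546 0.321 0.053]
salt 2193 ((518.3984375, 211.3781280517578), (33.74671173095703, 33.310340881347656), 26.134782791137695) [0.536 0.228 0.098]
{'point': [0.3925, 0.2892, 0.0217], 'conf': 0.88}
{'point': [0.5204, -0.2524, 0.0105], 'conf': 0.47}
```

View pics/w5.png

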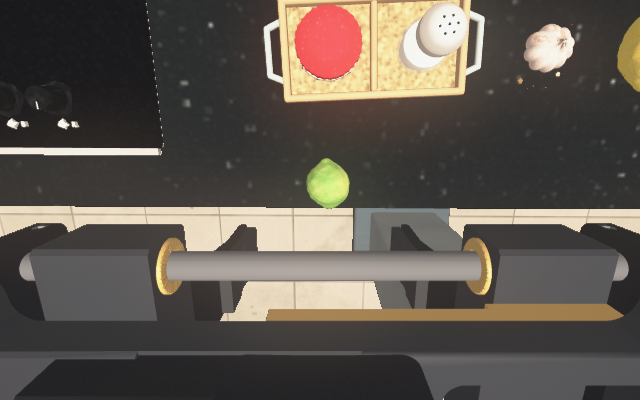

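The boiled-egg kit stands well: timer (328,42), shaker (430,40). The lime (328,185) lies between the fingers with its long axis along x, so I'll pick it.

Emit:
servo_tool(
  slide=[
    [0.001,0.001,0.035],
    [0.001,0.001,0.07],
    [0.001,0.001,0.105],
    [0.001,0.001,0.135],
    [0.001,0.001,0.15],
  ],
  spin=[0,0,0,0,0],
  grip=[0.15,0.15,0.15,0.15,0.15],
)

```text
time_s: 18.65
tcp_pos: [0.3936, 0.2881, 0.0389]
ee_rot: [[1.0, -0.003, -0.004], [-0.003, -1.0, -0.005], [-0.004, 0.005, -1.0]]
wrist_force: [0.1, -0.7, -0.5]
gripper_width: 0.85
gripper_force: 0.0
```

Emit:
servo_tool(
  slide=[
    [0,0,0.007],
    [0,0,0.007],
    [0,0,0.007],
    [0,0,0.007],
    [0,0,0.007],
  ],
  spin=[0,0,0,0,0],
  grip=[0.15,0.15,1,1,1],
)

```text
time_s: 19.07
tcp_pos: [0.3948, 0.2915, 0.0369]
ee_rot: [[1.0, 0.0, 0.002], [0.0, -1.0, 0.003], [0.002, -0.003, -1.0]]
wrist_force: [-0.6, 0.7, -0.8]
gripper_width: 0.704
gripper_force: 0.0
```

Emit:
servo_tool(
  slide=[
    [0,0,0],
    [0,0,0],
    [0,0,0],
    [0,0,0],
    [0,0,0],
  ],
  spin=[0,0,0,0,0],
  grip=[1,1,1,1,1],
)

```text
time_s: 19.48
tcp_pos: [0.3941, 0.2908, 0.0362]
ee_rot: [[1.0, 0.001, 0.0], [0.001, -1.0, 0.0], [0.0, -0.0, -1.0]]
wrist_force: [-0.5, -1.6, 5.5]
gripper_width: 0.468
gripper_force: 30.0
```

Emit:
servo_tool(
  slide=[
    [0,0,0],
    [0,0,-0.025],
    [0,0,-0.06],
    [0,0,-0.1],
    [0,0,-0.135],
  ],
  spin=[0,0,0,0,0],
  grip=[1,1,1,1,1],
)

```text
time_s: 19.9
tcp_pos: [0.3938, 0.2906, 0.1722]
ee_rot: [[1.0, 0.001, 0.0], [0.001, -1.0, -0.0], [0.0, 0.0, -1.0]]
wrist_force: [-0.1, 0.3, -0.4]
gripper_width: 0.467
gripper_force: 30.0
```

Run:
```python
from h import *
s,c=wcap();print(np.round(c["hand_eye"],3),np.round(s["joints"],1))
W=cloud(c)
```

```text
[[ 0.    -0.967 -0.253  0.07 ]
 [ 1.     0.     0.    -0.001]
 [-0.    -0.253  0.967 -0.139]
 [ 0.     0.     0.     1.   ]] [ 55.5  13.1 -24.4   0.  -52.5  34.6]
```

Emit:
servo_tool(
  slide=[
    [0.008,0.038,0],
    [0.016,0.076,0],
    [0.024,0.114,0],
    [0.032,0.152,0],
    [0.04,0.19,0],
  ],
  spin=[0,0,0,0,0],
  grip=[1,1,1,1,1],
)

```text
time_s: 20.37
tcp_pos: [0.4337, 0.0991, 0.1703]
ee_rot: [[1.0, 0.001, -0.0], [0.001, -1.0, 0.0], [-0.0, -0.0, -1.0]]
wrist_force: [1.1, -0.6, -0.2]
gripper_width: 0.468
gripper_force: 30.0
```

Emit:
servo_tool(
  slide=[
    [0.008,0.038,0],
    [0.016,0.076,0],
    [0.024,0.114,0],
    [0.032,0.152,0],
    [0.04,0.19,0],
  ],
  spin=[0,0,0,0,0],
  grip=[1,1,1,1,1],
)

```text
time_s: 20.78
tcp_pos: [0.4739, -0.0911, 0.1702]
ee_rot: [[1.0, 0.001, -0.0], [0.001, -1.0, 0.0], [-0.0, -0.0, -1.0]]
wrist_force: [1.7, 1.5, 0.1]
gripper_width: 0.47
gripper_force: 30.0
```

Emit:
servo_tool(
  slide=[
    [0.008,0.038,0],
    [0.016,0.076,0],
    [0.024,0.114,0],
    [0.032,0.152,0],
    [0.04,0.19,0],
  ],
  spin=[6,12,18,24,30],
  grip=[1,1,1,1,1],
)

```text
time_s: 21.2
tcp_pos: [0.5141, -0.2811, 0.1698]
ee_rot: [[0.864, -0.504, -0.001], [-0.504, -0.864, 0.001], [-0.001, -0.0, -1.0]]
wrist_force: [1.4, 0.1, -0.6]
gripper_width: 0.468
gripper_force: 30.0
```

Emit:
servo_tool(
  slide=[
    [0,0,0],
    [0,0,0],
    [0,0,0],
    [0,0,0],
    [0,0,0],
  ],
  spin=[6,12,18,24,30],
  grip=[1,1,1,1,1],
)

```text
time_s: 21.62
tcp_pos: [0.514, -0.2792, 0.1695]
ee_rot: [[0.495, -0.869, -0.001], [-0.869, -0.495, 0.001], [-0.001, 0.001, -1.0]]
wrist_force: [1.4, 0.3, -0.7]
gripper_width: 0.468
gripper_force: 30.0
```

Emit:
servo_tool(
  slide=[
    [0,0,0],
    [0,0,0],
    [0,0,0],
    [0,0,0],
    [0,0,0],
  ],
  spin=[6,12,18,24,28],
  grip=[1,1,1,1,1],
)

```text
time_s: 22.03
tcp_pos: [0.514, -0.279, 0.1697]
ee_rot: [[0.031, -1.0, -0.001], [-1.0, -0.031, 0.001], [-0.001, 0.001, -1.0]]
wrist_force: [-0.3, 0.8, -0.3]
gripper_width: 0.467
gripper_force: 30.0
```

Emit:
servo_tool(
  slide=[
    [0.03,-0.006,0],
    [0.051,-0.01,0],
    [0.051,-0.01,0.02],
    [0.051,-0.01,0.05],
    [0.051,-0.01,0.08],
  ],
  spin=[0,0,0,0,0],
  grip=[1,1,1,1,1],
)

```text
time_s: 22.45
tcp_pos: [0.5264, -0.3303, 0.0897]
ee_rot: [[0.034, -0.999, 0.002], [-0.999, -0.034, -0.0], [0.0, -0.002, -1.0]]
wrist_force: [-0.5, 0.6, -1.3]
gripper_width: 0.469
gripper_force: 30.0
```

Emit:
servo_tool(
  slide=[
    [0,0,0.02],
    [0,0,0.035],
    [0,0,0.045],
    [0,0,0.045],
    [0,0,0.045],
  ],
  spin=[0,0,0,0,0],
  grip=[1,1,1,1,1],
)

```text
time_s: 22.87
tcp_pos: [0.5262, -0.3299, 0.0453]
ee_rot: [[0.036, -0.999, -0.0], [-0.999, -0.036, 0.0], [-0.0, 0.0, -1.0]]
wrist_force: [-0.0, 0.0, 0.6]
gripper_width: 0.47
gripper_force: 30.0
```

Emit:
servo_tool(
  slide=[
    [0,0,0.001],
    [0,0,0.001],
    [0,0,0.001],
    [0,0,0.001],
    [0,0,0.001],
  ],
  spin=[0,0,0,0,0],
  grip=[0.45,0.4,0.35,0.3,0.3],
)

```text
time_s: 23.28
tcp_pos: [0.5263, -0.3299, 0.0452]
ee_rot: [[0.035, -0.999, 0.001], [-0.999, -0.035, -0.0], [0.0, -0.001, -1.0]]
wrist_force: [-0.3, 0.2, -0.2]
gripper_width: 0.68
gripper_force: 0.0
```

Emit:
servo_tool(
  slide=[
    [0,0,0],
    [0,0,-0.03],
    [0,0,-0.07],
    [0,0,-0.11],
    [0,0,-0.15],
  ],
  spin=[0,0,0,0,0],
  grip=[0.3,0.3,0.3,0.3,0.3],
)

```text
time_s: 23.7
tcp_pos: [0.5256, -0.3297, 0.1962]
ee_rot: [[0.036, -0.999, -0.001], [-0.999, -0.036, 0.0], [-0.0, 0.001, -1.0]]
wrist_force: [1.2, -0.6, 1.0]
gripper_width: 0.699
gripper_force: 0.0
```

Emit:
servo_tool(
  slide=[
    [-0.033,0.02,0],
    [-0.066,0.04,0],
    [-0.099,0.06,0],
    [-0.132,0.08,0],
    [-0.165,0.1,0],
  ],
  spin=[0,0,0,0,0],
  grip=[0.1,0.1,0.1,0.1,0.1],
)

```text
time_s: 24.12
tcp_pos: [0.419, -0.1674, 0.1946]
ee_rot: [[0.035, -0.999, 0.001], [-0.999, -0.035, 0.0], [-0.0, -0.001, -1.0]]
wrist_force: [0.5, 2.0, -0.2]
gripper_width: 0.887
gripper_force: 0.0
```

Emit:
servo_tool(
  slide=[
    [0,0,0],
    [0,0,0],
    [0,0,0],
    [0,0,0],
    [0,0,0],
  ],
  spin=[0,0,0,0,0],
  grip=[0.1,0.1,0.1,0.1,0.1],
)

```text
time_s: 24.53
tcp_pos: [0.421, -0.1692, 0.1944]
ee_rot: [[0.034, -0.999, -0.0], [-0.999, -0.034, -0.0], [0.0, 0.0, -1.0]]
wrist_force: [1.7, -0.3, -1.1]
gripper_width: 0.902
gripper_force: 0.0
```

Run:
```python
from h import *
s,c=look(["garlic_mid","lime_mid","mustard_jar"],"w6")
for cam in ["side","scene"]:
    capture(cam)
    for t in ["lime_mid","garlic_mid"]: print(cam,t,[(np.round(r["point"],3),round(r["conf"],2)) for r in tip_of(t,cam)[:2]])
```

```text
24.53 [ 0.421  -0.1692  0.1944] 0.902
garlic_mid [ 0.4107 -0.1668  0.0249] 0.67 (334, 187)
mustard_jar [ 0.5192 -0.2509  0.0071] 0.73 (227, 96)
side lime_mid []
side garlic_mid [(array([ 0.413, -0.165,  0.022]), 0.57), (array([0.521, 0.087, 0.017]), 0.51)]
scene lime_mid [(array([ 0.529, -0.325,  0.028]), 0.6)]
scene garlic_mid [(array([0.52 , 0.001, 0.028]), 0.62), (array([0.515, 0.21 , 0.002]), 0.56)]
```

View pics/w6.png

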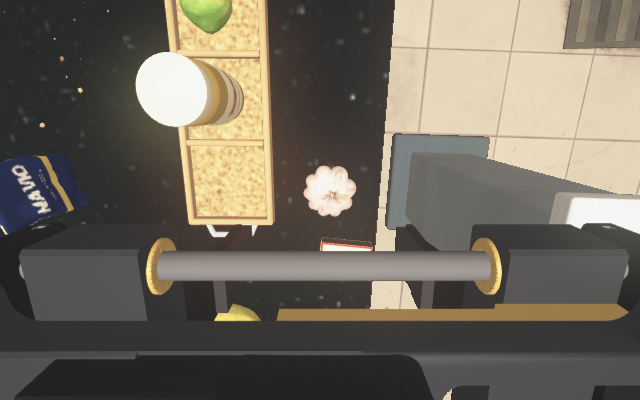

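The lime (207,10) and jar (190,90) are in their compartments. The large garlic (330,190) lies between the fingers, so I'll pick it.

Emit:
servo_tool(
  slide=[
    [-0.005,0.0075,0.03],
    [-0.005,0.0075,0.065],
    [-0.005,0.0075,0.1],
    [-0.005,0.0075,0.13],
    [-0.005,0.0075,0.145],
  ],
  spin=[0,0,0,0,0],
  grip=[0.2,0.2,0.2,0.2,0.2],
)

```text
time_s: 25.45
tcp_pos: [0.4105, -0.1636, 0.0466]
ee_rot: [[0.035, -0.999, -0.005], [-0.999, -0.035, 0.0], [-0.001, 0.005, -1.0]]
wrist_force: [0.0, 0.6, -0.1]
gripper_width: 0.803
gripper_force: 0.0
```

Emit:
servo_tool(
  slide=[
    [0,0,0.008],
    [0,0,0.012],
    [0,0,0.012],
    [0,0,0.012],
    [0,0,0.012],
  ],
  spin=[0,0,0,0,0],
  grip=[0.2,0.2,1,1,1],
)

```text
time_s: 25.87
tcp_pos: [0.4136, -0.1638, 0.0387]
ee_rot: [[0.036, -0.999, 0.003], [-0.999, -0.036, -0.0], [0.0, -0.003, -1.0]]
wrist_force: [-0.3, -1.0, 0.2]
gripper_width: 0.652
gripper_force: 0.0
```

Emit:
servo_tool(
  slide=[
    [0,0,0],
    [0,0,0],
    [0,0,0],
    [0,0,0],
    [0,0,0],
  ],
  spin=[0,0,0,0,0],
  grip=[1,1,1,1,1],
)

```text
time_s: 26.28
tcp_pos: [0.4136, -0.1638, 0.0386]
ee_rot: [[0.036, -0.999, 0.003], [-0.999, -0.036, -0.0], [0.0, -0.003, -1.0]]
wrist_force: [-0.1, 1.3, 6.5]
gripper_width: 0.57
gripper_force: 30.0
```

Emit:
servo_tool(
  slide=[
    [0,0,0],
    [0,0,-0.02],
    [0,0,-0.05],
    [0,0,-0.07],
    [0,0,-0.07],
  ],
  spin=[0,0,0,0,0],
  grip=[1,1,1,1,1],
)

```text
time_s: 26.7
tcp_pos: [0.4152, -0.164, 0.1114]
ee_rot: [[0.036, -0.999, 0.009], [-0.999, -0.036, -0.001], [0.001, -0.009, -1.0]]
wrist_force: [0.9, 0.1, -0.2]
gripper_width: 0.57
gripper_force: 30.0
```

Emit:
servo_tool(
  slide=[
    [0.002,-0.035,0],
    [0.004,-0.07,0],
    [0.006,-0.1,0],
    [0.006,-0.106,0],
    [0.006,-0.106,0.02],
  ],
  spin=[0,0,0,0,0],
  grip=[1,1,1,1,1],
)

```text
time_s: 27.12
tcp_pos: [0.5233, -0.1662, 0.0897]
ee_rot: [[0.037, -0.999, 0.008], [-0.999, -0.037, -0.001], [0.001, -0.008, -1.0]]
wrist_force: [-0.3, 0.4, -0.9]
gripper_width: 0.569
gripper_force: 30.0
```

Emit:
servo_tool(
  slide=[
    [0,0,0.02],
    [0,0,0.035],
    [0,0,0.04],
    [0,0,0.042],
    [0,0,0.042],
  ],
  spin=[0,0,0,0,0],
  grip=[1,1,1,1,1],
)

```text
time_s: 27.53
tcp_pos: [0.5177, -0.166, 0.0452]
ee_rot: [[0.035, -0.999, -0.002], [-0.999, -0.035, 0.0], [-0.0, 0.002, -1.0]]
wrist_force: [0.1, 0.5, -0.6]
gripper_width: 0.569
gripper_force: 30.0
```

Emit:
servo_tool(
  slide=[
    [0,0,0],
    [0,0,0],
    [0,0,0],
    [0,0,0],
    [0,0,0],
  ],
  spin=[0,0,0,0,0],
  grip=[0.35,0.3,0.25,0.2,0.2],
)

```text
time_s: 27.95
tcp_pos: [0.5189, -0.166, 0.0458]
ee_rot: [[0.035, -0.999, 0.001], [-0.999, -0.035, -0.0], [0.0, -0.001, -1.0]]
wrist_force: [-0.7, -0.3, 0.1]
gripper_width: 0.776
gripper_force: 0.0
```

Emit:
servo_tool(
  slide=[
    [0,0,0],
    [0,0,-0.03],
    [0,0,-0.07],
    [0,0,-0.11],
    [0,0,-0.15],
  ],
  spin=[0,0,0,0,0],
  grip=[0.2,0.2,0.2,0.2,0.2],
)

```text
time_s: 28.37
tcp_pos: [0.5182, -0.166, 0.1972]
ee_rot: [[0.036, -0.999, -0.001], [-0.999, -0.036, -0.0], [0.0, 0.001, -1.0]]
wrist_force: [1.8, -0.3, -0.1]
gripper_width: 0.8
gripper_force: 0.0
```

Emit:
servo_tool(
  slide=[
    [-0.03,0.01,-0.02],
    [-0.06,0.02,-0.04],
    [-0.09,0.03,-0.06],
    [-0.1,0.03,-0.07],
    [-0.1,0.03,-0.07],
  ],
  spin=[0,0,0,0,0],
  grip=[0.2,0.2,0.2,0.2,0.2],
)

```text
time_s: 28.78
tcp_pos: [0.4861, -0.0654, 0.2688]
ee_rot: [[0.039, -0.999, 0.007], [-0.999, -0.039, 0.001], [-0.0, -0.007, -1.0]]
wrist_force: [-0.2, 0.8, 0.1]
gripper_width: 0.801
gripper_force: 0.0
```

Run:
```python
from h import *
s,c=look(["garlic_mid","lime_mid","mustard_jar"],"w7");W=cloud(c);print(tray(c,(.523,-.248)))
for n,p,z0,z1 in [("jar",(.523,-.248),.1,.13),("garlic",(.52,-.166),.022,.07),("lime",(.5255,-.33),.02,.06)]:
    Q=W[(np.hypot(W[...,0]-p[0],W[...,1]-p[1])<.04)&(W[...,2]>z0)&(W[...,2]<z1)]
    if len(Q)>9: print(n,len(Q),cv2.minAreaRect(Q[:,:2].astype(np.float32)*1000),np.round(Q.max(0),3))
for cam in ["side","scene"]:
    capture(cam)
    for t in T[2:]: print(cam,t,[(np.round(r["point"],3),round(r["conf"],2)) for r in tip_of(t,cam)[:2]])
```

```text
28.78 [ 0.4861 -0.0654  0.2688] 0.801
garlic_mid [0.5194 0.0926 0.015 ] 0.89 (296, 282)
garlic_mid [ 0.516  -0.1662  0.0312] 0.71 (302, 82)
mustard_jar [ 0.52   -0.252   0.0079] 0.8 (302, 3)
((520.803466796875, -188.42945861816406), (90.22955322265625, 136.04922485351562), 1.5313717126846313)
jar 40 ((525.1295166015625, -226.1253662109375), (17.32900047302246, 1.751705288887024), 1.4926587343215942) [ 0.534 -0.225  0.106]
garlic 1682 ((520.2886352539062, -164.80047607421875), (51.372955322265625, 51.51719665527344), 36.36225509643555) [ 0.546 -0.139  0.061]
side lime_mid []
side garlic_mid [(array([0.521, 0.089, 0.018]), 0.57), (array([ 0.519, -0.164,  0.027]), 0.48)]
side mustard_jar [(array([ 0.523, -0.249,  0.012]), 0.83)]
side salt_shaker [(array([ 0.524, -0.003,  0.028]), 0.72), (array([0.514, 0.208, 0.002]), 0.63)]
side egg_timer [(array([0.515, 0.29 , 0.006]), 0.89)]
side lemon_mid [(array([ 0.524, -0.005,  0.03 ]), 0.87)]
side pepper_mill [(array([ 0.567, -0.472, -0.002]), 0.43)]
side espresso_cup []
scene lime_mid [(array([ 0.528, -0.327,  0.028]), 0.39)]
scene garlic_mid [(array([ 0.517, -0.167,  0.028]), 0.55), (array([0.517, 0.29 , 0.006]), 0.46)]
scene mustard_jar [(array([ 0.523, -0.245,  0.003]), 0.72)]
scene salt_shaker [(array([0.519, 0.209, 0.005]), 0.59)]
scene egg_timer [(array([0.516, 0.291, 0.006]), 0.63)]
scene lemon_mid [(array([0.518, 0.   , 0.029]), 0.69)]
scene pepper_mill [(array([ 0.57 , -0.469,  0.004]), 0.57)]
scene espresso_cup [(array([ 0.63 , -0.008, -0.002]), 0.62)]
```

View pics/w7.png

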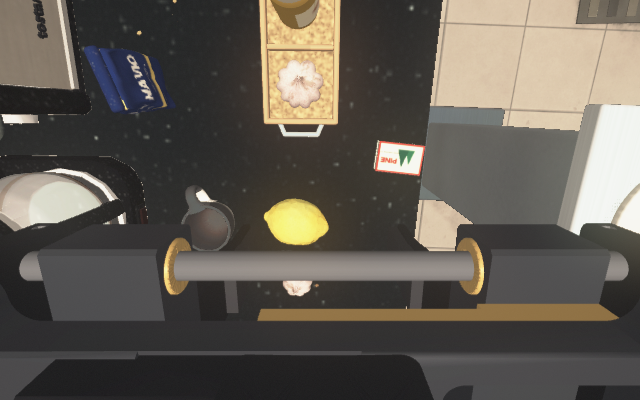

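The picture shows the garlic (299,82) and jar (295,8) in their compartments, and the lemon (297,222) and cup (208,225) untouched. All measured positions are within tolerance, so I'm handing in.

```bash
python3 -c "
from station import *
print(finish_job())"
```

```text
the job is handed in; nothing more can be done
None
```

The job is handed in at about 29 s with both kits in their trays; the last pictures and measurements put every item near its compartment centre, with the lemon, pepper mill and cup not moved, but the station returned no verdict.

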